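# Stack the contact rings and plug the test probe

## Robot

A 6-joint arm with a two-finger parallel gripper is mounted at the origin on the work surface. World frame = base frame: x ahead of the robot, y to its left, z up, the work surface at z = 0. Lengths are in m, angles in degrees, forces in N, time in s.
With the tool pointing down it reaches from about 0.4 to 0.825 m from the base axis. Payload 7 kg.
Tool frame: the origin (TCP) lies between the finger pads; the fingertips stand 22 mm ahead of it and the grasp point (between the pads) lies 3 mm ahead of it; z points along the fingers, y is the direction in which the jaws open and shut (so a half turn about z gives the same grasp; the last joint's range is limited). The gripper opens to 88 mm and grips with 3 to 60 N. Pads are 19 mm wide; open, the fingers measure 130 mm over their backs; the gripper's body (78 mm by 193 mm) begins 47 mm behind the grasp point.
Start: joints at [-46.92, 20.546, 0.682, 0, -70.136, -16.507], TCP at [0.302, -0.604, 0.249] pointing down, gripper open.
Joint ranges: [-176.03, 176.03], [-82.01, 121.73], [-58.28, 71.71], [-173.87, 95.51], [-174.79, -0.11], [-173.66, 173.66]. Speed limits (degrees/s): [136.94, 136.94, 172.46, 180, 180, 180].

## Interface

Orientations are given as [roll, pitch, yaw] about the fixed x, y, z axes, in that order (R = Rz(yaw) Ry(pitch) Rx(roll)).
In Python, from plant import telemetry, cams, r gives the robot as it stands.
- The arm moves only by the tool carry_out, never from a script. Its argument "commands" is one flat list of numbers, 5 for each row, row after row: the shift along the world's x, y, z as a fraction of full scale, then the turn about the world's z as a fraction of full scale, then the gripper's target within -1 to 1 (shut at 1, half-way at 0, fully open at -1). In form: [x, y, z, turn, claw, x, y, z, turn, claw, ...]. A call has 1 to 8 rows; each row shifts and turns the commanded pose from where the row before left it; what a row does not reach is not made up. Full scale, the value 1, is 0.04 m for a shift and 4 degrees for a turn. A row lasts 1/10 s, in which the tool goes at most 50 mm and 8.59 degrees, less where a joint would pass 70% of its speed; a pose out of reach is approached as far as the arm can. A call with a number of a shift or a turn outside -1 to 1 is refused whole. A call with a gripper value outside its range is refused whole. The fingers move at their own pace and stop on an object; "grip_force" is the grip in N (left out, the last holds). Time passes only in rows, so rows that do not move let the fingers close. It gives the time, the measured TCP pose, the force and the opening at its end, in the units of the state.
- telemetry.get_state(): the state, without advancing time (a new reading comes with each control period).
- cams.capture(name): name is "scene" or "top"; returns a dict with "frame" (384x512x3 uint8, red, green, blue), "camera_matrix" (3x3 intrinsics, pixels), "k1" (the pictures are not rectified: a ray, as slopes to the right and down, at radius r is drawn at 1 + k1 r^2 times it, then the intrinsics apply), "camera_from_world" (4x4, takes a point from world to camera coordinates). Camera axes: x right, y down, z forward; pixel columns grow to the right and rows downward; lengths in m; the calibration is good to about 2 mm. A picture is of the moment at which its call begins. There is no depth.
- r.close_job(): hands the job in, once; it reports no verdict.
The state is a dict: "time_s": time; "joints": joint angles; "qd": joint speeds; "joint_torque": joint torques, N m; "tcp_pos": TCP position; "eef_rot": TCP orientation; "contact_force": force on the tool from outside, world axes, zero at the start; "moment": the same for the moment, N m; "gripper_width": finger opening in m.
Only numpy, scipy, OpenCV 4.12 (cv2) and the standard library are available. Lean on these libraries where they do the work, as an engineer would, in place of code of your own. Each camera call takes 0.05 s, during which the arm holds its last target. There are 200 camera calls.

## Task

Set up the contact check: lay the larger metal ring flat on the test block, between its two guide posts and centred over the terminal opening, then lay the smaller ring flat and centred on top of it. Then take the round-handled test probe out of the tilted stand and plug it straight down through both rings into the terminal opening, fully home so that its collar rests on the upper ring, and let go. Leave the square-handled scraper and everything else on the bench undisturbed.

Things in the scene. Friction and masses are not known exactly. Their poses are not given: they have to be found in the camera images.
- block: Grey test block fixed to the bench, 110 (x) x 150 (y) x 40 high (z) mm, at any yaw. Origin: centre of its underside. Two steel guide posts, 12 mm thick, stand on its top at x = +44 and -44 mm, y = 0, and end 40 mm above its top; between their faces are 76 mm. Along its y axis the top is free.
- terminal (a point): Centre of the mouth of the terminal opening, in the middle of the block's top (40 mm above the bench). Round vertical blind hole, 14.5 mm in diameter with a 4 mm chamfer, 35 mm deep.
- tray: Black tray fixed to the bench, 178 (x) x 180 (y) mm, any yaw; floor 4 mm thick, walls 4 mm thick and 30 mm high, one of them a divider along x in the middle: two pockets, each 170 mm long in the tray's x and 84 mm wide, centred at y = +45 and -45 mm. Origin: centre of its underside. One ring lies in each pocket, not always the same.
- ring_large: The larger ring, bare aluminium, outer diameter 66 mm, bore 22 mm, 14 mm thick, about 115 g, lying flat in the tray. Origin: centre of its underside, z up.
- ring_small: The smaller ring, bare aluminium, outer diameter 50 mm, bore 22 mm, 12 mm thick, about 55 g, lying flat in the tray. Origin: centre of its underside, z up.
- stand: Dark steel stand fixed to the bench, base 100 (x) x 130 (y) x 12 mm, any yaw. Origin: centre of its underside. Two tubes (30 mm outside, 16 mm bore, 58 mm long) at y = +35 and -35 mm lean 20 degrees, mouths pointing up and to the stand's -x (towards the robot), mouth centres at x = +20, z = 75 mm. The probe is in one tube, the scraper in the other, not always the same.
- probe: Test probe, 140 mm long, about 90 g, in one tube of the stand. Origin: its tip; z runs along its axis to the handle's end. Brass shank 12 mm thick from 0 (last 6 mm tapered to 6 mm) to 56 mm, black collar 34 mm in diameter from 56 to 62, round black handle 22 mm thick from 62 to 140. The collar rests on the tube's mouth. Fully home through both rings, its tip is 30 mm below the block's top.
- scraper: Bystander in the other tube of the stand: scraper with a square black handle 18 mm wide, 112 mm long in all, its end 28 mm lower along the tube than the probe's. Origin: its tip, z along its axis to the handle. Leave it.
- bottle: Bystander: upright clear dispensing bottle, 44 mm in diameter, 130 mm high, behind the block. Origin: centre of its underside.
- screwdriver: Bystander: screwdriver 170 mm long lying before the block. Origin at its middle.
- jar: Bystander: amber glass jar, 48 mm in diameter, 55 mm high, before the tray. Origin: centre of its underside.
- casings: Bystander: pile of four white casings, 45 x 87 mm, 52 mm high, behind the tray. Origin: centre of its underside.
- meter: Bystander: grey hand meter lying flat, 55 x 120 x 40 mm, behind the stand. Origin: centre of its underside.
- dish: Bystander: white dish with button cells, 74 mm in diameter, 14 mm high, before the stand. Origin: centre of its underside.
Not all that is in view belongs to the job. What is shaped like the ring_large but blue, turquoise or yellow is not meant.

How it is judged:
By the outcome, as a careful person would: the job done as asked, in the order asked, and still so for the second after the job is handed in, with the robot touching nothing.
It also fails if it takes over 72 s, if anything falls off the work surface, if the arm or the gripper's body presses on something with over 40 N, if the wrist force passes 120 N, or if a joint passes its speed limit or range.

## Working session

There is one attempt and no reset: what is moved stays moved. The work goes in short steps, Python scripts to look and compute and a tool call to move; the robot and the scene stay as the last step left them, time stands still between calls to the robot, and variables do not carry over. Pictures are saved under pics/ and viewed, about 8 in all and at most 12, crops included, and the job is handed in when it is done.

Besides the shell and the picture viewer there is one more tool, called after "Request:" by a JSON object that holds its "op" and its "data", one argument or row to a line. carry_out: Moves the arm, as the interface text tells. Shift numbers are shares of 0.04 m and turn numbers shares of 4 degrees, none past 1 either way. Its arguments: {"type":"object","properties":{"commands":{"type":"array"},"grip_force":{"type":"number"}},"required":["commands"]}

```bash
ls; mkdir -p pics
python3 - <<'E'
from plant import telemetry,cams,r
import cv2,numpy as np
print(telemetry.get_state())
ims=[]
for n in("scene","top"):
    c=cams.capture(n); cv2.imwrite(f"pics/{n}0.png",c["frame"][:,:,::-1]); print(n,c["camera_matrix"].tolist(),c["k1"],np.round(c["camera_from_world"],4).tolist())
E
```

```text
pics
{'time_s': 0.0, 'joints': array([-4.69181372e+01,  2.05900321e+01,  6.33166717e-01, -1.99063439e-02,
       -7.01360773e+01, -1.65082009e+01]), 'qd': array([ 0.0561068 , -0.00677998, -0.04881985, -0.04539542,  0.00392494,
       -0.00715343]), 'joint_torque': array([ 7.45779507e-04, -5.82715845e+01,  2.93058068e+01,  6.99703261e+00,
        6.98031407e-03, -1.52005596e-04]), 'tcp_pos': array([ 0.30174281, -0.60328611,  0.24763456]), 'eef_rot': array([ 1.79905571e+02, -8.47052503e-03, -1.53433110e+02]), 'contact_force': array([-0.16070162, -1.00522619, -0.5659439 ]), 'moment': array([ 0.02237929, -0.00434656,  0.01369499]), 'gripper_width': 0.08782460863104243}
scene [[481.96189220778126, 0.0, 267.8284589902918], [0.0, 481.96189220778126, 193.9403846390045], [0.0, 0.0, 1.0]] -0.10558761763212035 [[-0.6118, 0.7909, -0.0149, 0.332], [0.5535, 0.4146, -0.7223, -0.2595], [-0.5651, -0.4502, -0.6914, 1.8026], [0.0, 0.0, 0.0, 1.0]]
top [[439.2650289769479, 0.0, 258.21893744947386], [0.0, 439.2650289769479, 194.0991925700559], [0.0, 0.0, 1.0]] -0.13796723724332027 [[0.0074, -0.9999, 0.0086, -0.0034], [-0.9986, -0.0078, -0.0517, 0.5249], [0.0518, -0.0082, -0.9986, 1.144], [0.0, 0.0, 0.0, 1.0]]
```

View pics/scene0.png

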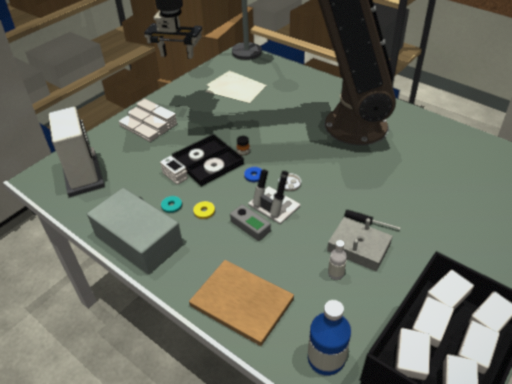

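View pics/top0.png

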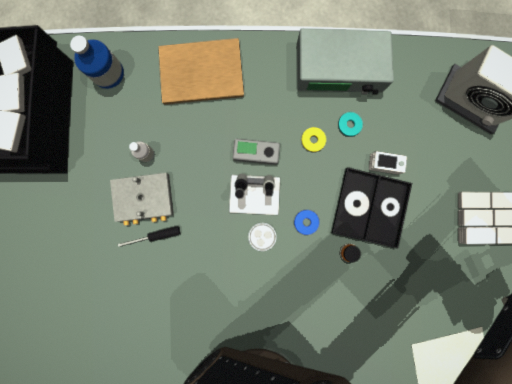

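Both views are clear. In the top view the block is at about (141,198), the stand at (255,194) with two handles, and the tray at (371,207) with the large ring at about (357,203) and the small one at (390,207). Next I'll measure with an enlarged view.

```bash
cat > h.py <<'E'
import cv2,numpy as np
from plant import telemetry,cams,r
def cap(n):
    c=cams.capture(n); c["d"]=np.array([c["k1"],0,0,0.]); c["T"]=np.array(c["camera_from_world"]); c["K"]=np.array(c["camera_matrix"]); c["bgr"]=c["frame"][:,:,::-1].copy(); return c
def ray(c,uv):
    n=cv2.undistortPoints(np.array(uv,float).reshape(-1,1,2),c["K"],c["d"])[:,0]
    d=np.c_[n,np.ones(len(n))]@c["T"][:3,:3]; o=-c["T"][:3,:3].T@c["T"][:3,3]; return o,d
def plane(c,uv,z):
    o,d=ray(c,uv); return o+d*((z-o[2])/d[:,2])[:,None]
def proj(c,P):
    T=c["T"]; return cv2.projectPoints(np.array(P,float).reshape(-1,1,3),cv2.Rodrigues(T[:3,:3])[0],T[:3,3],c["K"],c["d"])[0][:,0]
def tri(ca,ua,cb,ub):
    A=np.zeros((3,3));b=np.zeros(3)
    for c,u in((ca,ua),(cb,ub)):
        o,d=ray(c,[u]); d=d[0]/np.linalg.norm(d[0]); M=np.eye(3)-np.outer(d,d); A+=M;b+=M@o
    return np.linalg.solve(A,b)
def crop(c,x0,y0,x1,y1,s): return cv2.resize(c["bgr"][y0:y1,x0:x1],None,fx=s,fy=s,interpolation=cv2.INTER_CUBIC)
def blobs(m,amin=30):
    n,l,s,ce=cv2.connectedComponentsWithStats(m.astype(np.uint8)); return [(s[i].tolist(),ce[i].round(2).tolist(),l==i) for i in range(1,n) if s[i][4]>=amin]
E
python3 - <<'E'
from h import *
t=cap("top");s=cap("scene")
a=crop(t,100,130,300,255,4); b=crop(s,230,155,330,230,4); 
cv2.imwrite("pics/t1.png",a)
b=np.hstack([crop(s,225,155,325,255,4),crop(s,310,195,410,295,4)]); cv2.imwrite("pics/s1.png",b)
g=cv2.cvtColor(t["bgr"],cv2.COLOR_BGR2GRAY); hsv=cv2.cvtColor(t["bgr"],cv2.COLOR_BGR2HSV)
m=np.zeros_like(g);m[165:250,330:415]=1
for st,ce,_ in blobs((g>140)&(m>0)): print("ring",st,ce,plane(t,[ce],.018 if st[4]>400 else .016).round(4))
dark=(g<60)&(m>0); 
cs,_=cv2.findContours(cv2.morphologyEx(((g<75)&(m>0)).astype(np.uint8),cv2.MORPH_CLOSE,np.ones((9,9))),cv2.RETR_EXTERNAL,2)
for c in cs:
    if cv2.contourArea(c)>1000: 
        R=cv2.minAreaRect(c); bp=cv2.boxPoints(R); P=plane(t,bp,.03); print("tray",R,P.round(4).tolist(),P.mean(0).round(4))
E
```

```text
ring [330, 165, 15, 46, 253] [333.6, 181.58] [[ 0.5596 -0.1989  0.016 ]]
ring [372, 165, 37, 9, 152] [393.64, 168.03] [[ 0.5977 -0.3622  0.016 ]]
ring [345, 191, 24, 25, 443] [356.47, 203.04] [[ 0.5031 -0.2596  0.018 ]]
ring [381, 198, 19, 19, 231] [389.93, 206.65] [[ 0.4941 -0.351   0.016 ]]
tray ((371.1690673828125, 207.5646209716797), (69.01128387451172, 93.15017700195312), 11.94417667388916) [[0.3904, -0.1811, 0.03], [0.6294, -0.2324, 0.03], [0.5939, -0.4153, 0.03], [0.3527, -0.361, 0.03]] [ 0.4916 -0.2975  0.03  ]
```

View pics/t1.png

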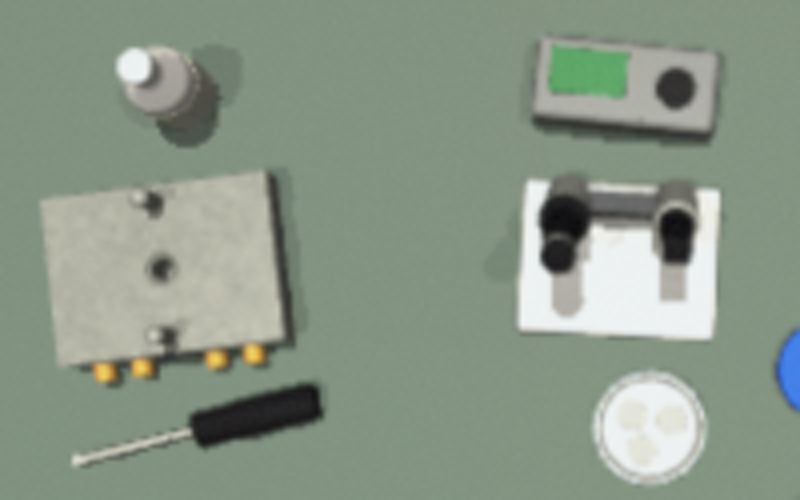

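View pics/s1.png

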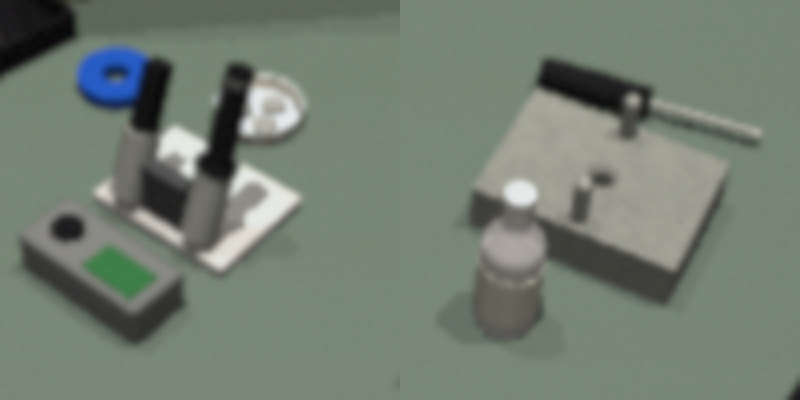

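The enlargements show the block hole at about (140,197), with posts at (135..139,180) and (139..140,214). The round-handled probe with its collar is in the left (+y) tube, collar at about (241,184) and handle end at (239.5,193). The scraper is at about (269,190). Now the precise numbers.

Run:
```python
from h import *
t=cap("top");s=cap("scene")
g=cv2.cvtColor(t["bgr"],cv2.COLOR_BGR2GRAY).astype(int); hsv=cv2.cvtColor(t["bgr"],cv2.COLOR_BGR2HSV)
def win(x0,y0,x1,y1):
    m=np.zeros(g.shape,bool);m[y0:y1,x0:x1]=1;return m
def quad(m,z,name):
    m=cv2.morphologyEx(m.astype(np.uint8),cv2.MORPH_CLOSE,np.ones((7,7))); m=cv2.morphologyEx(m,cv2.MORPH_OPEN,np.ones((7,7)))
    c=max(cv2.findContours(m,cv2.RETR_EXTERNAL,cv2.CHAIN_APPROX_NONE)[0],key=cv2.contourArea)
    P=plane(t,c[:,0],z)[:,:2]; R=cv2.minAreaRect((P*1000).astype(np.float32)); print(name,R)
# filled rings
for st,ce,l in blobs((g>140)&win(336,180,406,230)):
    c=cv2.findContours(l.astype(np.uint8),cv2.RETR_EXTERNAL,cv2.CHAIN_APPROX_NONE)[0][0]; (e,ax,_)=cv2.fitEllipse(c); big=st[4]>350; z=.018 if big else .016
    f=np.zeros(g.shape,np.uint8);cv2.drawContours(f,[c],-1,1,-1);M=cv2.moments(f,True)
    print("ring",ax,plane(t,[e,(M["m10"]/M["m00"],M["m01"]/M["m00"])],z).round(4).tolist())
quad((g<75)&win(325,160,415,248),.03,"tray")
sat=hsv[:,:,1]
print("sat bench",sat[160,200],"block",sat[205,125],g[205,125],g[160,200],"side",g[205,172])
quad((sat<38)&(g>100)&win(105,165,178,228),.04,"block")
quad((g>190)&win(225,170,285,218),.012,"standbase")
d=win(135,191,146,204)&(g<105); v,u=np.nonzero(d); w=105-g[d]; h=[(u*w).sum()/w.sum(),(v*w).sum()/w.sum()]; print("hole",h,len(u),plane(t,[h],.038))
# scene refs
```

```text
ring (23.550447463989258, 24.53666114807129) [[0.5031, -0.2596, 0.018], [0.5031, -0.2596, 0.018]]
ring (17.56979751586914, 18.120655059814453) [[0.4942, -0.351, 0.016], [0.4942, -0.351, 0.016]]
tray ((502.07232666015625, -299.4702453613281), (184.02783203125, 251.44375610351562), 77.31632995605469)
sat bench 29 block 21 182 140 side 64
block ((517.0291137695312, 306.2999572753906), (162.26309204101562, 191.87857055664062), 0.7532597184181213)
standbase ((508.268798828125, -8.241508483886719), (71.23199462890625, 87.09761810302734), 0.3027489185333252)
hole [np.float64(139.70401337792643), np.float64(196.65384615384616)] 20 [[0.51463879 0.30877485 0.038     ]]
```

Run:
```python
from h import *
t=cap("top");s=cap("scene")
g=cv2.cvtColor(t["bgr"],cv2.COLOR_BGR2GRAY).astype(int)
def quad(c,m,z,name,k=5):
    m=cv2.morphologyEx(m.astype(np.uint8),cv2.MORPH_CLOSE,np.ones((k,k))); m=cv2.morphologyEx(m,cv2.MORPH_OPEN,np.ones((k,k)))
    q=max(cv2.findContours(m,cv2.RETR_EXTERNAL,cv2.CHAIN_APPROX_NONE)[0],key=cv2.contourArea)
    P=plane(c,q[:,0],z)[:,:2]; print(name,cv2.minAreaRect((P*1000).astype(np.float32)))
def win(x0,y0,x1,y1):
    m=np.zeros(g.shape,bool);m[y0:y1,x0:x1]=1;return m
for th in(155,162): quad(t,(g>th)&win(105,165,178,228),.04,"block",9)
gs=cv2.cvtColor(s["bgr"],cv2.COLOR_BGR2GRAY).astype(int)
print("scene top/bench",gs[240,345],gs[200,380],gs[195,300])
print("tray L edge",plane(t,[[346,169],[332,237],[411,181],[398,247]],.03).round(3).tolist())
# white base corners (raw crop picks)
q=np.array([[528,180],[718,190],[712,338],[519,331]])/4+[100,130]-.375; print("base",plane(t,q,.012).round(4).tolist(),plane(t,q,.012).mean(0))
bt=np.array([[40,200],[268,170],[287,342],[60,366]])/4+[100,130]-.375; print("blk",plane(t,bt,.04).round(4).tolist(),plane(t,bt,.04).mean(0))
# handle ends two views
print("probe end", tri(t,(239.6,193.0),s,(225+238/4,155+72/4)))
print("collar", tri(t,(241,183.8),s,(225+214/4,155+166/4)))
```

```text
block ((508.6500549316406, 308.0960693359375), (121.54395294189453, 149.7368927001953), 6.688943386077881)
block ((508.4458923339844, 307.5604248046875), (120.71537780761719, 148.3493194580078), 7.132872581481934)
scene top/bench 160 128 128
tray L edge [[0.592, -0.229, 0.03], [0.414, -0.192, 0.03], [0.562, -0.405, 0.03], [0.388, -0.368, 0.03]]
base [[0.5761, 0.0713, 0.012], [0.5705, -0.0545, 0.012], [0.4726, -0.051, 0.012], [0.4762, 0.0762, 0.012]] [0.5238488  0.01049162 0.012     ]
blk [[0.5585, 0.3896, 0.04], [0.5788, 0.2388, 0.04], [0.4675, 0.2244, 0.04], [0.4503, 0.3737, 0.04]] [0.51377652 0.30659539 0.04      ]
probe end [0.5199439  0.04534867 0.14858127]
collar [0.54708979 0.04441443 0.07501412]
```

Request:
{"op": "carry_out", "data": {
  "commands": [0.5,0.9,0,1,-1,0.5,0.9,0,1,-1,0.5,0.9,0,1,-1,0.5,0.9,0,1,-1,0.5,0.9,0,1,-1,0.5,0.9,0,1,-1,0.5,0.9,0,1,-1,0.5,0.9,0,1,-1],
  "grip_force": 25
}}

```text
time_s: 1.2
tcp_pos: [0.4625, -0.3141, 0.2489]
eef_rot: [-180.0, 0.0, -121.3]
contact_force: [0.8, -0.6, 0.3]
gripper_width: 0.0878
```

Request:
{"op": "carry_out", "data": {
  "commands": [0.5,0.7,-0.5,1,-1,0.4,0.5,-0.5,1,-1,0.1,0.2,-0.5,1,-1,0,0,-0.5,1,-1,0,0,-0.5,0.9,-1,0,0,0,0,-1,0,0,0,0,-1]
}}

```text
time_s: 1.9
tcp_pos: [0.502, -0.2598, 0.1489]
eef_rot: [180.0, -0.0, -101.9]
contact_force: [0.3, 0.3, 0.5]
gripper_width: 0.0876
```

Request:
{"op": "carry_out", "data": {
  "commands": [0.02,0,-0.6,0,-1,0,0,-0.6,0,-1,0,0,-0.6,0,-1,0,0,-0.6,0,-1,0,0,-0.4,0,-1,0,0,-0.2,0,-1,0,0,0,0,-1]
}}

```text
time_s: 2.6
tcp_pos: [0.5029, -0.2599, 0.0287]
eef_rot: [180.0, -0.0, -101.9]
contact_force: [-0.4, 0.9, 0.4]
gripper_width: 0.088
```

Request:
{"op": "carry_out", "data": {
  "commands": [0,0,0,0,0.1,0,0,0,0,0.2,0,0,0,0,0.5,0,0,0,0,0.5,0,0,0,0,0.5,0,0,0,0,0.5]
}}

```text
time_s: 3.2
tcp_pos: [0.5033, -0.2598, 0.0294]
eef_rot: [-179.9, -0.0, -101.8]
contact_force: [-0.7, 1.0, 7.4]
gripper_width: 0.0641
```

Request:
{"op": "carry_out", "data": {
  "commands": [0,0,0.3,0,0.6,0,0,0.6,0,0.6,0,0,1,0,0.6,0,0,1,0,0.6,0,0,0.6,0,0.6,0,0,0,0,0.6]
}}

```text
time_s: 3.8
tcp_pos: [0.5047, -0.2602, 0.1734]
eef_rot: [-179.6, -0.0, -101.8]
contact_force: [1.5, -0.5, -1.2]
gripper_width: 0.0643
```

Run:
```python
from h import *
print(telemetry.get_state())
t=cap("top");s=cap("scene")
p=proj(s,[.503,-.26,.15])[0].astype(int);q=proj(t,[.503,-.26,.15])[0].astype(int)
cv2.imwrite("pics/g1.png",np.hstack([crop(s,p[0]-50,p[1]-40,p[0]+50,p[1]+50,4),crop(t,q[0]-45,q[1]-45,q[0]+45,q[1]+45,4)]))
```

```text
{'time_s': 3.8, 'joints': array([ -7.50319782,  13.81182256, -19.36796157,   0.05932628,
       -56.40251174,  -4.32519802]), 'qd': array([ 0.05951465,  2.61034439, -3.54841971, -1.38757667,  3.16702582,
       -0.09768488]), 'joint_torque': array([-1.15330447e-01, -4.67094183e+01,  2.65990663e+01,  6.35201812e+00,
       -7.26826005e-01, -4.56283000e-03]), 'tcp_pos': array([ 0.50467929, -0.26023702,  0.17342615]), 'eef_rot': array([-1.79579755e+02, -1.80113990e-02, -1.01795814e+02]), 'contact_force': array([ 1.45117622, -0.5406283 , -1.21971156]), 'moment': array([-0.00540143,  0.02826637, -0.01920922]), 'gripper_width': 0.06430185081034133}
```

View pics/g1.png

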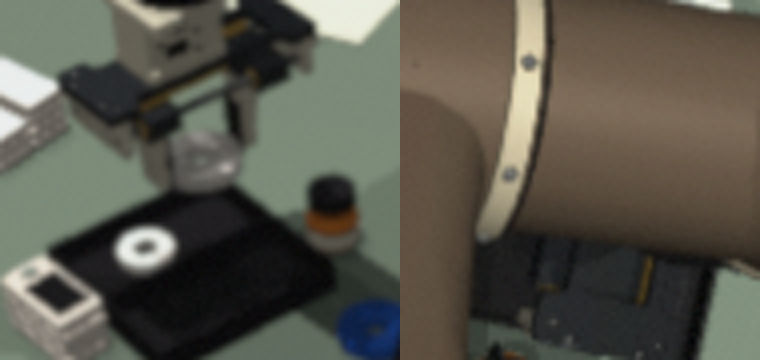

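The ring is held and level. I'm raising it over the stand and carrying it to the block.

Request:
{"op": "carry_out", "data": {
  "commands": [0,0.3,0.5,-1,0.6,0,0.8,0.5,-1,0.6,0,0.8,0.4,-1,0.6,0,0.8,0,-1,0.6,0,0.8,0,-1,0.6,0,0.8,0,-1,0.6,0,0.8,0,-1,0.6,0,0.8,0,-1,0.6]
}}

```text
time_s: 4.7
tcp_pos: [0.5016, -0.0226, 0.2232]
eef_rot: [179.9, -0.1, -134.0]
contact_force: [0.8, 0.3, -0.6]
gripper_width: 0.0646
```

Request:
{"op": "carry_out", "data": {
  "commands": [0,0.8,0,-1,0.6,0,0.8,0,-1,0.6,0,0.8,0,-1,0.6,0,0.8,0,-1,0.6,0,0.8,0,-1,0.6,0,0.8,0,-1,0.6,0,0.8,0,-1,0.6,0,0.8,0,-1,0.6]
}}

```text
time_s: 5.5
tcp_pos: [0.5018, 0.2331, 0.223]
eef_rot: [-179.9, -0.2, -166.0]
contact_force: [0.7, -0.5, -1.0]
gripper_width: 0.0635
```

Request:
{"op": "carry_out", "data": {
  "commands": [0,0.8,0,-1,0.6,0,0.6,0,-0.7,0.6,0,0.3,0,0,0.6,0,0.2,0,0,0.6,0,0,0,0,0.6,0,0,0,0,0.6]
}}

```text
time_s: 6.1
tcp_pos: [0.5026, 0.3075, 0.2242]
eef_rot: [-180.0, -0.0, -172.6]
contact_force: [0.2, -0.0, -0.4]
gripper_width: 0.0641
```

Request:
{"op": "carry_out", "data": {
  "commands": [0.28,0,-0.5,0,0.6,0,0,-0.8,0,0.6,0,0,-0.8,0,0.6,0,0,-0.5,0,0.6,0,0,0,0,0.6,0,0,0,0,0.6]
}}

```text
time_s: 6.7
tcp_pos: [0.5143, 0.3077, 0.1212]
eef_rot: [-180.0, 0.0, -172.6]
contact_force: [0.3, -0.4, -0.7]
gripper_width: 0.0643
```

Run:
```python
from h import *
t=cap("top");s=cap("scene")
p=proj(s,[.514,.3075,.08])[0].astype(int);q=proj(t,[.514,.3075,.15])[0].astype(int)
cv2.imwrite("pics/g2.png",np.hstack([crop(s,p[0]-50,p[1]-45,p[0]+50,p[1]+45,4),crop(t,q[0]-45,q[1]-45,q[0]+45,q[1]+45,4)]))
```

```text
(no output)
```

View pics/g2.png

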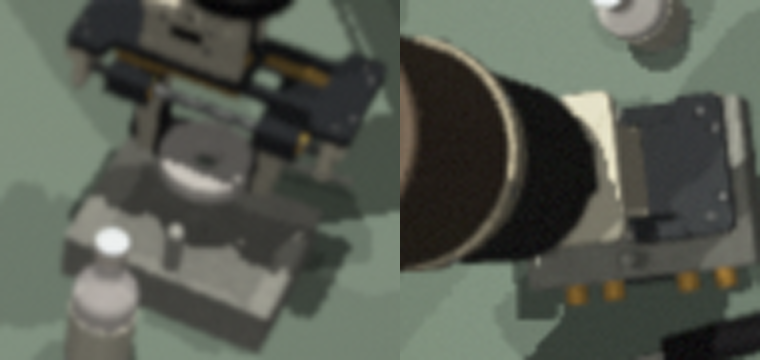

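The ring hangs level over the block and clear of the posts. I'll lower it.

Request:
{"op": "carry_out", "data": {
  "commands": [0,0,-0.5,0,0.6,0,0,-0.5,0,0.6,0,0,-0.3,0,0.6,0,0,-0.05,0,0.6,0,0,-0.03,0,0.6,0,0,0,0,0.6]
}}

```text
time_s: 7.4
tcp_pos: [0.5144, 0.3088, 0.0663]
eef_rot: [180.0, 0.1, -172.6]
contact_force: [0.5, 0.6, -0.2]
gripper_width: 0.0638
```

Request:
{"op": "carry_out", "data": {
  "commands": [0,0,-0.02,0,0.6,0,0,0,0,0.6]
}}

```text
time_s: 7.6
tcp_pos: [0.5144, 0.3088, 0.0655]
eef_rot: [179.9, 0.1, -172.6]
contact_force: [0.5, -0.2, 2.8]
gripper_width: 0.0644
```

Request:
{"op": "carry_out", "data": {
  "commands": [0,0,0,0,0.2,0,0,0,0,-0.2,0,0,0,0,-0.6,0,0,0,0,-1,0,0,0,0,-1,0,0,0.5,0,-1,0,0,1,0,-1,0,0,1,0,-1]
}}

```text
time_s: 8.4
tcp_pos: [0.5134, 0.3077, 0.1648]
eef_rot: [-179.9, -0.1, -172.6]
contact_force: [0.7, 1.1, 0.7]
gripper_width: 0.0874
```

Request:
{"op": "carry_out", "data": {
  "commands": [0,-0.5,1,1,-1,0,-0.8,0.5,1,-1,0,-0.8,0,1,-1,0,-0.8,0,1,-1,0,-0.8,0,1,-1,0,-0.8,0,1,-1,0,-0.8,0,1,-1,0,-0.8,0,1,-1]
}}

```text
time_s: 9.2
tcp_pos: [0.5136, 0.063, 0.2245]
eef_rot: [180.0, -0.0, -140.5]
contact_force: [-0.7, 0.0, -0.5]
gripper_width: 0.0877
```

```bash
cat > m.py <<'E'
from h import *
def win(g,x0,y0,x1,y1):
    m=np.zeros(g.shape,bool);m[y0:y1,x0:x1]=1;return m
E
python3 - <<'E'
from m import *
t=cap("top");s=cap("scene")
g=cv2.cvtColor(t["bgr"],cv2.COLOR_BGR2GRAY)
p=proj(s,[.514,.3075,.05])[0].astype(int)
cv2.imwrite("pics/g3.png",np.hstack([crop(s,p[0]-45,p[1]-40,p[0]+45,p[1]+40,4),crop(t,100,155,190,235,4)]))
print(g[180:215:2,125:156:2])
E
```

```text
[[174 176 175 172 158 147  67  59 154 169 140  76  65  71  73  76]
 [178 183 176 178 167 149  86  85 138  77  66  69  73  75  76  81]
 [180 181 181 179 175 183 116  62  65  66  70  76  78  80  81  84]
 [175 174 177 189 188 131  70  66  70  74  78  80  82  84  86  87]
 [181 176 167 145  80  66  71  74  76  79  78  84  86  87  87  89]
 [162 122  71  67  70  72  76  78  80  81  85  87  88  88  91  91]
 [ 73  64  68  73  75  79  81  82  85  87  88  89  87  91  91  92]
 [ 70  72  74  78  80  81  85  87  88  87  90  91  93  92  93  95]
 [ 76  79  79  81  83  86  87  90  90  90  91  92  93  93  95  95]
 [ 79  81  83  86  87  88  90  91  92  92  95  93  94  95  96  98]
 [ 83  85  87  87  89  91  92  92  92  94  93  96  98  97  98  98]
 [ 87  88  87  90  91  92  92  93  93  97  96  95  98  99 100 101]
 [ 89  87  90  91  93  95  95  95  97  96  98  98  99 102 101 103]
 [ 89  92  92  93  95  96  95  96  97  98  99 100 103 104 106 110]
 [ 92  92  94  95  96  97  96  98  98 101 102 103 107 108 109 111]
 [ 94  94  96  95  98  98 101  99 102 104 105 107 109 112 111 110]
 [ 95  94  96  97 100  99 101 103 104 107 108 110 111 111 111 112]
 [ 97  97  98 101 102 104 103 107 107 109 111 109 112 111 109 110]]
```

View pics/g3.png

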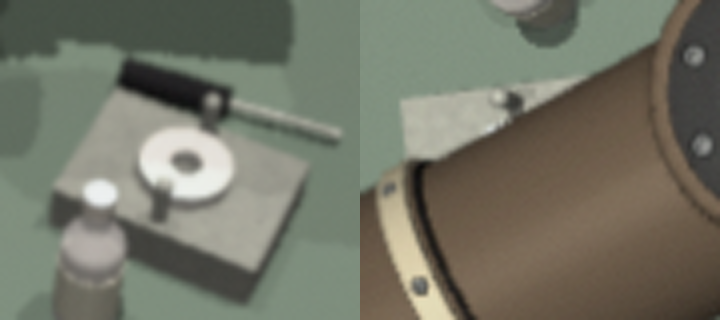

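The large ring lies flat between the posts (scene crop, ring at about (187,163)). Next is the small ring. It sits about 16 mm off the tray centre, so I'll open the jaws only part way.

Request:
{"op": "carry_out", "data": {
  "commands": [-0.1,-0.8,0,1,-1,-0.1,-0.8,0,1,-1,-0.1,-0.8,0,1,-1,-0.1,-0.8,0,1,-1,-0.1,-0.8,0,1,-0.55,0,-0.8,0,1,-0.55,0,-0.8,0,1,-0.55,0,-0.8,0,1,-0.55]
}}

```text
time_s: 10.1
tcp_pos: [0.4939, -0.1926, 0.2245]
eef_rot: [-180.0, 0.0, -108.5]
contact_force: [0.3, -1.0, 1.0]
gripper_width: 0.0683
```

Request:
{"op": "carry_out", "data": {
  "commands": [0,-0.8,0,1,-0.55,0,-0.8,-0.3,0.7,-0.55,0,-0.8,-0.5,0,-0.55,0,-0.8,-0.5,0,-0.55,0,-0.5,-0.5,0,-0.55,0,-0.25,-0.4,0,-0.55,0,0,0,0,-0.55,0,0,0,0,-0.55]
}}

```text
time_s: 10.9
tcp_pos: [0.494, -0.3492, 0.1365]
eef_rot: [180.0, -0.0, -101.8]
contact_force: [-0.0, -0.3, -0.3]
gripper_width: 0.068
```

Run:
```python
from m import *
print(telemetry.get_state()["tcp_pos"])
t=cap("top")
g=cv2.cvtColor(t["bgr"],cv2.COLOR_BGR2GRAY)
cv2.imwrite("pics/g4.png",crop(t,100,155,190,235,6))
print(g[184:212:2,125:156:2])
for st,ce,l in blobs((g>215)&win(g,120,180,160,216),50):
    c=cv2.findContours(l.astype(np.uint8),cv2.RETR_EXTERNAL,cv2.CHAIN_APPROX_NONE)[0][0]; print(cv2.fitEllipse(c),plane(t,[cv2.fitEllipse(c)[0]],.054))
```

```text
[ 0.49402969 -0.34923504  0.13647011]
[[179 182 181 179 175 189 165 172 178 169 177 181 185 178 176 175]
 [176 175 177 191 222 237 238 239 237 232 193 152 176 181 185 181]
 [180 177 192 234 239 239 239 239 239 238 238 200 147 170 179 178]
 [175 181 232 239 239 239 239 239 239 240 240 238 186 158 185 181]
 [176 216 239 239 239 239 226 217 237 240 239 240 229 131 180 184]
 [180 229 239 239 239 196  92  91 138 238 239 240 238 142 174 187]
 [184 234 239 239 237 112 119  55  72 229 239 239 239 166 166 181]
 [181 235 238 239 237 120 127  59  89 229 239 239 238 157 168 183]
 [178 230 239 239 239 206 134 128 170 238 239 240 238 127 185 185]
 [178 213 239 239 239 239 233 230 238 239 240 239 225 142 189 186]
 [179 188 234 239 240 239 239 239 239 239 239 236 147 161 186 187]
 [183 179 196 235 239 239 240 239 239 239 236 182 126 182 185 186]
 [182 181 182 185 222 236 237 238 236 220 154 145 179 183 182 183]
 [180 183 182 183 183 170 154 147 136 133 155 172 183 187 186 184]]
((138.16127014160156, 196.72695922851562), (23.55258560180664, 23.877534866333008), 64.5905532836914) [[0.51371615 0.30857691 0.054     ]]
```

View pics/g4.png

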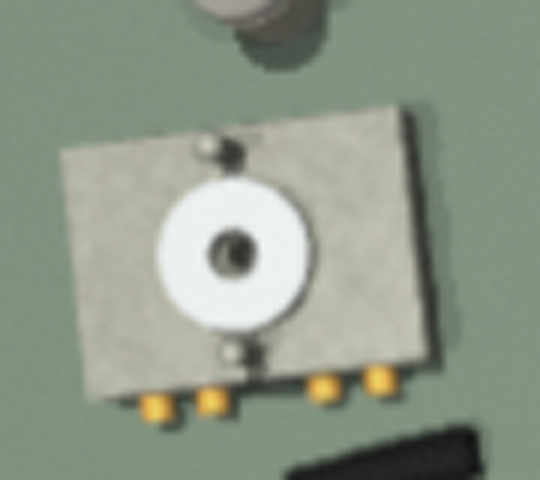

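The large ring sits flat and round at (0.5137,0.3086), and the terminal is visible through its bore. Now I'll pick the small ring.

Request:
{"op": "carry_out", "data": {
  "commands": [0,-0.045,-0.6,0,-0.55,0,0,-0.6,0,-0.55,0,0,-0.6,0,-0.55,0,0,-0.5,0,-0.55,0,0,-0.3,0,-0.55,0,0,-0.1,0,-0.55,0,0,0,0,-0.55]
}}

```text
time_s: 11.65
tcp_pos: [0.4945, -0.3512, 0.0291]
eef_rot: [-180.0, -0.0, -101.8]
contact_force: [-1.0, 0.4, 0.0]
gripper_width: 0.0679
```

Request:
{"op": "carry_out", "data": {
  "commands": [0,0,0,0,-0.2,0,0,0,0,0.2,0,0,0,0,0.5,0,0,0,0,0.6,0,0,0,0,0.6,0,0,0,0,0.6]
}}

```text
time_s: 12.25
tcp_pos: [0.4945, -0.3517, 0.0294]
eef_rot: [-179.9, -0.0, -101.8]
contact_force: [-1.5, 1.5, 6.5]
gripper_width: 0.0487
```

Request:
{"op": "carry_out", "data": {
  "commands": [0,0,0.3,0,0.6,0,0,0.6,0,0.6,0,0,1,0,0.6,0,0,1,-1,0.6,0,0,1,-1,0.6,0,0,1,-1,0.6,0,0,0,-1,0.6]
}}

```text
time_s: 12.95
tcp_pos: [0.4962, -0.353, 0.232]
eef_rot: [-179.4, 0.0, -117.9]
contact_force: [-0.0, 0.2, -1.3]
gripper_width: 0.0484
```

Request:
{"op": "carry_out", "data": {
  "commands": [0.05,0.5,0,-1,0.6,0.1,0.8,0,-1,0.6,0.1,0.9,0,-1,0.6,0.1,0.9,0,-1,0.6,0.1,0.9,0,-1,0.6,0,0.9,0,-1,0.6,0,0.9,0,-1,0.6,0,0.9,0,-1,0.6]
}}

```text
time_s: 13.75
tcp_pos: [0.5114, -0.0822, 0.2252]
eef_rot: [-180.0, 0.0, -150.0]
contact_force: [0.8, 0.5, -1.0]
gripper_width: 0.0484
```

Request:
{"op": "carry_out", "data": {
  "commands": [0,0.9,0,-1,0.6,0,0.9,0,-1,0.6,0,0.9,0,-1,0.6,0,0.9,0,-1,0.6,0,0.9,0,-1,0.6,0,0.9,0,-0.7,0.6,0,0.9,0,0,0.6,0,0.9,0,0,0.6]
}}

```text
time_s: 14.55
tcp_pos: [0.5114, 0.2058, 0.2253]
eef_rot: [180.0, 0.0, -172.6]
contact_force: [0.6, 0.5, -0.3]
gripper_width: 0.0485
```

Request:
{"op": "carry_out", "data": {
  "commands": [0,0.9,0,0,0.6,0,0.9,0,0,0.6,0,0.4,0,0,0.6,0,0.2,0,0,0.6,0,0,0,0,0.6,0,0,0,0,0.6]
}}

```text
time_s: 15.15
tcp_pos: [0.5118, 0.2995, 0.2246]
eef_rot: [-180.0, -0.0, -172.7]
contact_force: [-0.7, 0.4, 0.4]
gripper_width: 0.0482
```

Request:
{"op": "carry_out", "data": {
  "commands": [0.055,0.225,-0.5,0,0.6,0,0,-0.8,0,0.6,0,0,-0.8,0,0.6,0,0,-0.6,0,0.6,0,0,-0.5,0,0.6,0,0,-0.2,0,0.6,0,0,-0.1,0,0.6,0,0,0,0,0.6]
}}

```text
time_s: 15.95
tcp_pos: [0.5145, 0.3092, 0.085]
eef_rot: [180.0, 0.0, -172.7]
contact_force: [-0.3, 0.7, -1.3]
gripper_width: 0.0485
```

Request:
{"op": "carry_out", "data": {
  "commands": [0,0,0,0,0.6]
}}

```text
time_s: 16.05
tcp_pos: [0.5147, 0.3098, 0.0857]
eef_rot: [179.9, 0.1, -172.6]
contact_force: [-1.1, 0.2, -0.3]
gripper_width: 0.0485
```

Request:
{"op": "carry_out", "data": {
  "commands": [-0.015,-0.02,-0.06,0,0.6,0,0,-0.04,0,0.6,0,0,-0.03,0,0.6,0,0,0,0,0.6]
}}

```text
time_s: 16.45
tcp_pos: [0.5135, 0.3088, 0.0794]
eef_rot: [180.0, 0.0, -172.6]
contact_force: [0.4, -0.4, -0.2]
gripper_width: 0.0484
```

Request:
{"op": "carry_out", "data": {
  "commands": [0,0,-0.02,0,0.6,0,0,0,0,0.6]
}}

```text
time_s: 16.65
tcp_pos: [0.5136, 0.3088, 0.0794]
eef_rot: [-180.0, 0.0, -172.6]
contact_force: [-3.0, -0.5, 5.8]
gripper_width: 0.0485
```

Contact is made. I'll release, lift and head for the stand.

Request:
{"op": "carry_out", "data": {
  "commands": [0,0,0,0,0.1,0,0,0,0,-0.3,0,0,0,0,-0.5,0,0,0,0,-0.5,0,0,0.4,0,-0.5,0,0,1,0,-0.5,0,0,1,0,-0.5,0,0,1,0,-0.3]
}}

```text
time_s: 17.45
tcp_pos: [0.5134, 0.3085, 0.2158]
eef_rot: [-180.0, -0.0, -172.6]
contact_force: [0.8, 1.9, 0.3]
gripper_width: 0.0622
```

Request:
{"op": "carry_out", "data": {
  "commands": [0,-0.5,0.4,-0.4,0.1,0.05,-0.9,0,-0.5,0.1,0.05,-0.9,0,-0.5,0.1,0.05,-0.9,0,-0.5,0.1,0.05,-0.9,0,-0.5,0.1,0.05,-0.9,0,0,0.1,0,-0.9,0,0,0.1,0,-0.6,0,0,0.1]
}}

```text
time_s: 18.25
tcp_pos: [0.5227, 0.0463, 0.2301]
eef_rot: [-180.0, -0.0, 177.7]
contact_force: [0.3, 0.2, -0.1]
gripper_width: 0.0395
```

Request:
{"op": "carry_out", "data": {
  "commands": [0,0,0,0,0.1,0,0,0,0,0.1]
}}

```text
time_s: 18.45
tcp_pos: [0.5233, 0.0479, 0.2303]
eef_rot: [180.0, -0.0, 177.7]
contact_force: [0.3, 1.0, -0.1]
gripper_width: 0.0395
```

Run:
```python
from m import *
s=cap("scene"); print(telemetry.get_state()["tcp_pos"],telemetry.get_state()["eef_rot"])
p=proj(s,[.514,.3075,.05])[0].astype(int); q=proj(s,[.524,.045,.13])[0].astype(int)
cv2.imwrite("pics/g5.png",np.hstack([crop(s,p[0]-45,p[1]-40,p[0]+45,p[1]+40,4),crop(s,q[0]-45,q[1]-45,q[0]+45,q[1]+35,4)]))
```

```text
[0.52340488 0.04856081 0.23032841] [ 1.79997961e+02 -1.34049114e-02  1.77719013e+02]
```

View pics/g5.png

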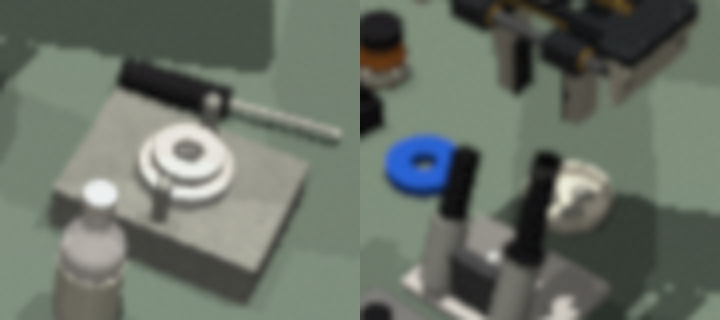

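Both rings are stacked concentric, and the gripper is above the probe handle. I'll descend and grasp.

Request:
{"op": "carry_out", "data": {
  "commands": [0.02,-0.06,-0.5,0,0.1,0,0,-0.6,0,0.1,0,0,-0.6,0,0.1,0,0,-0.4,0,0.1,0,0,-0.25,0,0.1,0,0,0,0,0.1,0,0,0,0,0.1],
  "grip_force": 10
}}

```text
time_s: 19.2
tcp_pos: [0.5247, 0.0468, 0.137]
eef_rot: [-180.0, 0.0, 177.8]
contact_force: [-0.6, -0.6, -0.1]
gripper_width: 0.0394
```

Request:
{"op": "carry_out", "data": {
  "commands": [0,0,0,0,0.3,0,0,0,0,0.5,0,0,0,0,0.8,0,0,0,0,0.8,0,0,0,0,0.8]
}}

```text
time_s: 19.7
tcp_pos: [0.5247, 0.0465, 0.1372]
eef_rot: [180.0, 0.1, 177.8]
contact_force: [-1.7, -0.1, 4.7]
gripper_width: 0.0218
```

Request:
{"op": "carry_out", "data": {
  "commands": [-0.05,0,0.14,0,0.8,-0.1,0.005,0.28,0,0.8,-0.1,0.005,0.28,0,0.8,-0.1,0.005,0.28,0,0.8,-0.06,0,0.15,0,0.8,0,0,0,0,0.8,0,0,0,0,0.8]
}}

```text
time_s: 20.4
tcp_pos: [0.5078, 0.047, 0.1819]
eef_rot: [180.0, 0.0, 177.8]
contact_force: [-0.1, 0.0, -0.5]
gripper_width: 0.0219
```

Run:
```python
from m import *
s=cap("scene"); t=cap("top"); st=telemetry.get_state(); print(st["tcp_pos"],st["contact_force"],st["gripper_width"])
q=proj(s,[.524,.045,.13])[0].astype(int);p=proj(t,[.524,.045,.1])[0].astype(int)
cv2.imwrite("pics/g6.png",np.hstack([crop(s,q[0]-40,q[1]-45,q[0]+40,q[1]+45,5),crop(t,p[0]-40,p[1]-45,p[0]+40,p[1]+45,5)]))
```

```text
[0.50772964 0.04683983 0.18134825] [ 0.11158257 -0.73923416 -1.37057711] 0.022033099157008157
```

View pics/g6.png

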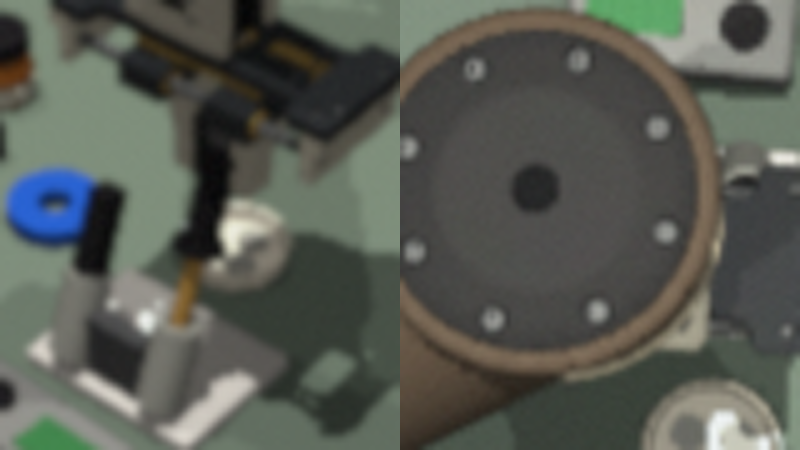

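The probe is out of the tube up to its tip and still tilted, with the brass at about (186,310) in the crop. I'll lighten the grip and swing it upright, using the tube mouth as a pivot.

Request:
{"op": "carry_out", "data": {
  "commands": [0,0,0,0,0.8,0.1,0,0.04,0,0.8,0.12,0,0.04,0,0.8,0.12,0,0.03,0,0.8,0.12,0,0.03,0,0.8,0.12,0,0.02,0,0.8,0.1,0,0.02,0,0.8,0,0,0,0,0.8],
  "grip_force": 4
}}

```text
time_s: 21.3
tcp_pos: [0.5357, 0.0469, 0.1889]
eef_rot: [-180.0, 0.0, 177.8]
contact_force: [-0.4, -0.2, -1.0]
gripper_width: 0.0222
```

Request:
{"op": "carry_out", "data": {
  "commands": [0.1,0,0.01,0,0.8,0.1,0,0.01,0,0.8,0.08,0,0,0,0.8,0,0,0,0,0.8,0,0,0,0,0.8]
}}

```text
time_s: 21.8
tcp_pos: [0.5464, 0.0469, 0.1897]
eef_rot: [180.0, 0.0, 177.8]
contact_force: [0.0, 0.6, -1.4]
gripper_width: 0.0217
```

```bash
cat > tilt.py <<'E'
from m import *
import sys
s=cap("scene"); st=telemetry.get_state(); P=st["tcp_pos"]; print(P,st["contact_force"],st["gripper_width"])
q=proj(s,P-[0,0,.07])[0].astype(int)
im=crop(s,q[0]-40,q[1]-45,q[0]+40,q[1]+45,5)
g=proj(s,P-[0,0,.003])[0]; v=proj(s,P-[0,0,.123])[0]
for a in (g,v): cv2.circle(im,tuple(((a-q+[40,45])*5+2).astype(int).tolist()),3,(0,0,255),1)
print(g,v); cv2.imwrite(sys.argv[1],im)
hsv=cv2.cvtColor(s["bgr"],cv2.COLOR_BGR2HSV)
m=(hsv[:,:,0]>8)&(hsv[:,:,0]<28)&(hsv[:,:,1]>110)&win(hsv[:,:,0],q[0]-30,q[1]-30,q[0]+30,q[1]+45)
for b,ce,l in blobs(m,8):
    v_,u_=np.nonzero(l); d=cv2.fitLine(np.c_[u_,v_].astype(np.float32),cv2.DIST_L2,0,.01,.01).ravel(); print("brass",b,ce,"dir",d[:2],"vertical dir",(v-g)/np.linalg.norm(v-g))
E
python3 tilt.py pics/g7.png
```

```text
[0.54637592 0.04697345 0.18971506] [ 0.54557582  1.03959984 -1.43678422] 0.021961718137687467
[279.33327519 167.95486527] [279.2711879  198.73922511]
brass [277, 188, 4, 10, 21] [278.62, 193.05] dir [0.0353347 0.9993755] vertical dir [-0.00201684  0.99999797]
```

View pics/g7.png

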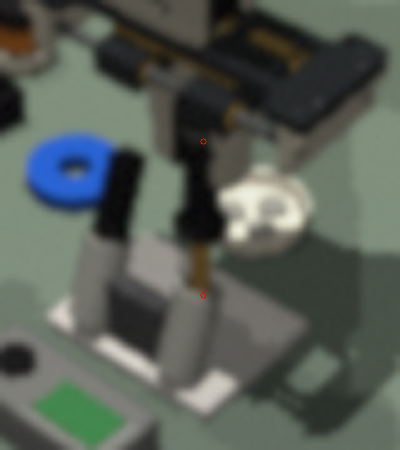

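In the scene crop the probe now stands vertical within 2–3°. I'll firm the grip, lift it out and carry it over the block.

Request:
{"op": "carry_out", "data": {
  "commands": [0,0,0,0,0.8,0,0,0,0,0.8,0,0,0.2,0,0.8,0,0,0.4,0,0.8,0,0,0.6,0,0.8,-0.1,0.3,0.2,0,0.8,-0.1,0.6,0,0,0.8,-0.1,0.7,0,0,0.8],
  "grip_force": 15
}}

```text
time_s: 22.65
tcp_pos: [0.5339, 0.1117, 0.2463]
eef_rot: [179.9, 0.0, 177.7]
contact_force: [-0.2, -0.2, -0.4]
gripper_width: 0.0219
```

Request:
{"op": "carry_out", "data": {
  "commands": [-0.1,0.8,0,0,0.8,-0.1,0.8,0,0,0.8,-0.1,0.8,0,0,0.8,-0.1,0.8,0,0,0.8,-0.1,0.8,0,0,0.8,0,0.6,0,0,0.8,0,0.25,0,0,0.8,0,0.1,0,0,0.8]
}}

```text
time_s: 23.45
tcp_pos: [0.5141, 0.3099, 0.2454]
eef_rot: [-180.0, -0.0, 177.8]
contact_force: [0.1, -0.2, -0.2]
gripper_width: 0.0217
```

Request:
{"op": "carry_out", "data": {
  "commands": [0,0,0,0,0.8,0,0,0,0,0.8]
}}

```text
time_s: 23.65
tcp_pos: [0.5144, 0.3081, 0.2458]
eef_rot: [-180.0, -0.0, 177.7]
contact_force: [0.7, 0.0, -0.4]
gripper_width: 0.0218
```

```bash
python3 tilt.py pics/g8.png
```

```text
[0.51444351 0.30796945 0.24583165] [-0.11099352 -0.28606185 -1.39202315] 0.022236044432682327
[370.16851642 184.99982237] [364.27371495 217.85055756]
brass [361, 207, 6, 14, 48] [364.27, 213.92] dir [ 0.21507111 -0.9765984 ] vertical dir [-0.17662098  0.98427894]
```

View pics/g8.png

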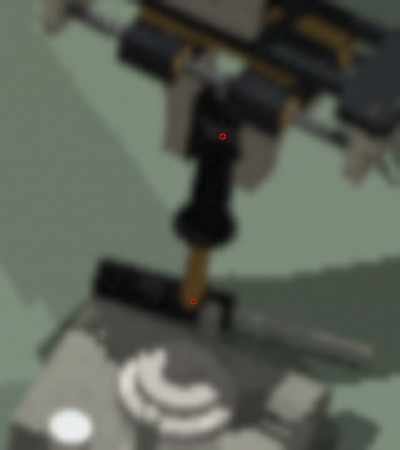

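The probe hangs over the rings with its tip at most 5 mm off vertical, towards +x (brass end at crop (188,303), expected (193,301)). That is inside the capture range, so I'll shift back slightly and lower it gently.

Request:
{"op": "carry_out", "data": {
  "commands": [-0.06,0,-0.3,0,0.8,0,0,-0.5,0,0.8,0,0,-0.4,0,0.8,0,0,-0.2,0,0.8,0,0,-0.2,0,0.8,0,0,-0.1,0,0.8,0,0,0,0,0.8],
  "grip_force": 6
}}

```text
time_s: 24.4
tcp_pos: [0.5119, 0.3088, 0.1774]
eef_rot: [-180.0, -0.0, 177.8]
contact_force: [0.1, 0.3, -0.4]
gripper_width: 0.0217
```

```bash
python3 tilt.py pics/g9.png
```

```text
[0.51208379 0.30898129 0.17795665] [ 0.44387762  0.79507375 -0.09916132] 0.021474570943137095
[367.53400753 203.76725226] [361.9647121 234.268925 ]
brass [373, 191, 8, 4, 11] [376.27, 192.45] dir [0.9143367 0.4049549] vertical dir [-0.1796202   0.98373603]
brass [361, 225, 4, 9, 29] [362.34, 228.9] dir [ 0.15985511 -0.9871405 ] vertical dir [-0.1796202   0.98373603]
```

Request:
{"op": "carry_out", "data": {
  "commands": [0,0,-0.1,0,0.8,0,0,-0.1,0,0.8,0,0,-0.1,0,0.8,0,0,0,0,0.8]
}}

```text
time_s: 24.85
tcp_pos: [0.5116, 0.3087, 0.1651]
eef_rot: [-180.0, -0.0, 177.8]
contact_force: [0.6, -0.1, -0.7]
gripper_width: 0.0219
```

Request:
{"op": "carry_out", "data": {
  "commands": [0.02,0,-0.1,0,0.8,0.02,0,-0.1,0,0.8,0,0,0,0,0.8]
}}

```text
time_s: 25.15
tcp_pos: [0.5133, 0.3087, 0.157]
eef_rot: [-180.0, -0.0, 177.8]
contact_force: [0.5, -0.3, -0.7]
gripper_width: 0.0216
```

Still free, with the tip about 5 mm below the block top. I'll keep going.

Request:
{"op": "carry_out", "data": {
  "commands": [0,0,-0.1,0,0.8,0,0,-0.1,0,0.8,0,0,0,0,0.8]
}}

```text
time_s: 25.45
tcp_pos: [0.5132, 0.3086, 0.149]
eef_rot: [-180.0, -0.1, 177.8]
contact_force: [0.7, -0.3, -0.6]
gripper_width: 0.0219
```

Request:
{"op": "carry_out", "data": {
  "commands": [0,0,-0.1,0,0.8,0,0,-0.1,0,0.8,0,0,0,0,0.8]
}}

```text
time_s: 25.75
tcp_pos: [0.5132, 0.3086, 0.141]
eef_rot: [-180.0, -0.0, 177.8]
contact_force: [0.7, -0.7, -1.4]
gripper_width: 0.0216
```

Request:
{"op": "carry_out", "data": {
  "commands": [0,0,-0.1,0,0.8,0,0,-0.05,0,0.8,0,0,0,0,0.8]
}}

```text
time_s: 26.05
tcp_pos: [0.5134, 0.3088, 0.1353]
eef_rot: [-180.0, -0.0, 177.8]
contact_force: [0.1, -0.8, -1.5]
gripper_width: 0.0215
```

Request:
{"op": "carry_out", "data": {
  "commands": [0,0,-0.05,0,0.8,0,0,-0.05,0,0.8,0,0,0,0,0.8]
}}

```text
time_s: 26.35
tcp_pos: [0.5142, 0.3092, 0.1324]
eef_rot: [180.0, 0.1, 177.8]
contact_force: [1.5, 0.0, 2.8]
gripper_width: 0.0219
```

Request:
{"op": "carry_out", "data": {
  "commands": [0,0,-0.05,0,0.8,0,0,0,0,0.8]
}}

```text
time_s: 26.55
tcp_pos: [0.5145, 0.3091, 0.1309]
eef_rot: [180.0, 0.1, 177.8]
contact_force: [1.7, -1.2, 6.4]
gripper_width: 0.0217
```

Contact came at the predicted home height of 0.132. I'll release, back off and inspect.

Request:
{"op": "carry_out", "data": {
  "commands": [0,0,0,0,0.5,0,0,0,0,0.3,0,0,0,0,0.1,0,0,0,0,0,0,0,0.3,0,0,0,0,0.8,0,0,0,0,1,0,0,0,0,0.8,0,0]
}}

```text
time_s: 27.35
tcp_pos: [0.5138, 0.309, 0.2488]
eef_rot: [180.0, 0.1, 177.8]
contact_force: [-0.8, -0.3, 0.3]
gripper_width: 0.0436
```

Request:
{"op": "carry_out", "data": {
  "commands": [0,-0.8,0.2,0,0,0,-0.9,0,0,0,0,-0.9,0,0,0,0,-0.9,0,0,0,0,-0.9,0,0,0,0,-0.9,0,0,0,0,-0.9,0,0,0,0,-0.9,0,0,0]
}}

```text
time_s: 28.15
tcp_pos: [0.5133, 0.0235, 0.2548]
eef_rot: [180.0, 0.1, 177.8]
contact_force: [1.5, 0.0, 0.3]
gripper_width: 0.0438
```

Request:
{"op": "carry_out", "data": {
  "commands": [0,-0.9,0,0,0,0,-0.9,0,0,0,0,-0.9,0,0,0,0,-0.9,0,0,0,0,-0.9,0,0,0,0,-0.5,0,0,0,0,0,0,0,0]
}}

```text
time_s: 28.85
tcp_pos: [0.5132, -0.1773, 0.2544]
eef_rot: [-180.0, 0.0, 177.6]
contact_force: [-1.0, -0.1, -0.7]
gripper_width: 0.0438
```

Run:
```python
from m import *
s=cap("scene"); t=cap("top"); st=telemetry.get_state(); print(st["time_s"],st["tcp_pos"],st["contact_force"])
p=proj(s,[.514,.3085,.09])[0].astype(int); q=proj(t,[.514,.3085,.1])[0].astype(int)
a=crop(s,p[0]-40,p[1]-40,p[0]+40,p[1]+40,5); b=crop(t,q[0]-40,q[1]-40,q[0]+40,q[1]+40,5)
for c,o,im in((s,p,a),(t,q,b)):
    for z in(.066,.150):
        cv2.circle(im,tuple(((proj(c,[.514,.3085,z])[0]-o+40)*5+2).astype(int).tolist()),3,(0,0,255),1)
cv2.imwrite("pics/f1.png",np.hstack([a,b]))
cv2.imwrite("pics/f2.png",t["bgr"])
```

```text
28.95 [ 0.51340503 -0.17538735  0.2542535 ] [ 0.44048847  0.29931153 -0.71439086]
```

I've reached the viewing limit, so I'll check numerically instead: handle end and collar position, rings, and whether the bystanders changed against the first picture.

Run:
```python
from m import *
s=cap("scene"); t=cap("top")
for n,c in(("scene",s),("top",t)):
    g=cv2.cvtColor(c["bgr"],cv2.COLOR_BGR2GRAY); H=proj(c,[[.514,.3085,.072],[.514,.3085,.15]]); o=H.mean(0).astype(int)
    print(n,"expect collar,end",H.round(1).tolist())
    for b,ce,l in blobs((g<60)&win(g,o[0]-20,o[1]-25,o[0]+20,o[1]+25),15): print(" dark",b,ce)
    w=(g>205)&win(g,o[0]-20,o[1]-22,o[0]+20,o[1]+25)
    for b,ce,l in blobs(w,40): print(" bright",b,ce)
    w0=cv2.imread(f"pics/{n}0.png"); d=cv2.absdiff(w0,c["bgr"]).max(2)>45
    for b,ce,l in blobs(cv2.morphologyEx(d.astype(np.uint8),cv2.MORPH_OPEN,np.ones((2,2))),12): print(" changed",b)
# large ring outer via convex hull in top
g=cv2.cvtColor(t["bgr"],cv2.COLOR_BGR2GRAY)
m=((g>205)&win(g,118,178,160,218)).astype(np.uint8); pts=np.argwhere(m)[:,::-1].astype(np.float32); (c,rr)=cv2.minEnclosingCircle(pts); print("ring circle",c,rr,plane(t,[c],.054))
```

```text
scene expect collar,end [[362.2, 230.5], [365.8, 210.8]]
 dark [345, 210, 27, 26, 332] [359.8, 220.09]
 bright [357, 230, 16, 14, 66] [366.32, 237.76]
 changed [157, 0, 26, 12, 268]
 changed [246, 0, 4, 11, 24]
 changed [303, 0, 7, 5, 24]
 changed [330, 0, 44, 14, 330]
 changed [384, 0, 17, 9, 126]
 changed [398, 0, 32, 72, 1272]
 changed [162, 11, 20, 7, 65]
 changed [155, 12, 7, 9, 46]
 changed [335, 13, 4, 6, 18]
 changed [192, 14, 66, 104, 2621]
 changed [252, 18, 51, 25, 507]
 changed [153, 26, 21, 5, 67]
 changed [175, 27, 24, 18, 197]
 changed [153, 39, 6, 4, 21]
 changed [335, 38, 15, 21, 186]
 changed [383, 40, 3, 5, 12]
 changed [334, 62, 5, 5, 22]
 changed [202, 70, 6, 7, 33]
 changed [330, 75, 14, 17, 167]
 changed [394, 75, 20, 40, 580]
 changed [171, 96, 63, 41, 1238]
 changed [204, 99, 5, 4, 14]
 changed [236, 103, 98, 41, 1861]
 changed [379, 107, 15, 14, 122]
 changed [386, 121, 24, 26, 406]
 changed [384, 127, 4, 4, 14]
 changed [359, 137, 10, 5, 43]
 changed [351, 145, 39, 8, 226]
 changed [189, 149, 16, 12, 154]
 changed [204, 158, 22, 16, 264]
 changed [274, 158, 64, 44, 1316]
 changed [232, 162, 50, 28, 763]
 changed [283, 202, 9, 8, 50]
 changed [363, 210, 8, 6, 41]
 changed [358, 224, 16, 21, 198]
 changed [351, 229, 6, 7, 19]
top expect collar,end [[136.3, 196.3], [127.5, 194.7]]
 dark [125, 192, 18, 11, 145] [134.2, 196.21]
 bright [127, 185, 24, 25, 231] [139.88, 196.61]
 changed [193, 138, 260, 223, 21516]
 changed [338, 169, 37, 49, 1261]
 changed [375, 174, 37, 44, 608]
 changed [125, 186, 27, 25, 352]
 changed [146, 202, 5, 6, 14]
 changed [379, 219, 13, 3, 30]
 changed [306, 235, 206, 149, 12550]
 changed [296, 269, 9, 68, 381]
 changed [212, 327, 85, 57, 3265]
 changed [300, 339, 5, 28, 105]
 changed [185, 363, 19, 21, 171]
ring circle (138.24192810058594, 196.98387145996094) 12.414734840393066 [[0.51305877 0.30835225 0.054     ]]
```

Run:
```python
from m import *
s=cap("scene"); t=cap("top")
g=cv2.cvtColor(t["bgr"],cv2.COLOR_BGR2GRAY); print("top"); print(g[186:208,120:148])
g=cv2.cvtColor(s["bgr"],cv2.COLOR_BGR2GRAY); print("scene"); print(g[204:244:2,348:380])
```

```text
top
[[179 182 176 175 177 176 176 174 172 177 182 190 204 221 235 237 237 238
  239 239 237 237 235 232 212 188 159 151]
 [177 177 177 177 179 177 177 174 171 178 194 218 232 238 238 237 237 239
  238 236 229 234 231 234 232 224 188 151]
 [177 179 179 179 180 182 179 176 179 193 218 234 238 239 238 235 235 238
  237 234 218 226 208 220 231 231 224 188]
 [178 182 181 178 177 177 176 175 186 215 232 236 237 237 237 235 229 227
  227 233 230 229 210 203 218 226 231 225]
 [179 182 183 178 174 166 153 149 165 195 211 223 232 222 210 203 174 166
  169 198 212 230 230 223 203 197 229 232]
 [181 180 180 178 167 138 104  81  78  92 111 157 190 147  97  84  72  68
   69  99 135 200 229 232 220 177 211 230]
 [177 178 176 170 144  95  56  44  46  50  51  67  77  55  29  29  30  29
   32  43  61 113 196 229 229 203 177 218]
 [178 176 176 161 113  57  42  43  43  46  45  41  33  34  19  15  13  17
   18  30  38  56 120 208 233 226 180 188]
 [179 179 178 154  97  48  41  43  43  44  49  46  35  48  28  10  11  12
   12  16  32  40  71 158 231 232 201 174]
 [177 179 178 147  84  45  43  42  44  48  
[... 3445 characters left out ...]
3 187 172 169 170 168 166 165 165]
 [161 162 202 215 193 156 184 201 173 113  63  37  28  28  25  26  27  35
   73 142 203 223 222 220 215 189 172 171 169 168 168 166]
 [148 143 186 210 203 159 135 166 204 215 202 171 146 121 114 115 126 154
  192 213 218 202 193 216 219 193 172 168 168 168 167 166]
 [137 123 140 186 212 207 168 134 137 156 174 192 211 218 222 222 220 211
  198 176 154 159 190 214 204 176 167 165 167 168 166 165]
 [144 132 114 121 167 200 178 173 176 153 129 121 122 121 121 122 126 130
  142 165 197 214 216 196 164 155 161 164 166 167 165 163]
 [165 155 135 115 104 102 103 117 127 147 192 215 218 216 212 211 217 223
  227 223 213 192 158 134 137 152 160 164 163 163 162 162]]
```

```bash
python3 -c "
from plant import r
print(r.close_job())"
```

```text
the job is handed in; nothing more can be done
None
```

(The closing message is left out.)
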